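# Find the full tub by feel and slide it into its berth

### The arm

A 6-joint arm with a two-finger parallel gripper is mounted at the origin on the work surface. World frame = base frame: x ahead of the robot, y to its left, z up, the work surface at z = 0. Lengths are in m, angles in degrees, forces in N, time in s.
With the tool pointing down it reaches from about 0.3 to 0.75 m from the base axis. Payload 8.5 kg.
Tool frame: the origin (TCP) lies midway between the tips of the shut fingers; the grasp point (between the pads) lies 19 mm behind it; z points along the fingers, y is the line along which they close (so a half turn about z gives the same grasp; the last joint's range is limited). The gripper opens to 85 mm and grips with 20 to 120 N. Pads are 22 mm wide; open, the fingers measure 114 mm over their backs; the gripper's body (76 mm by 85 mm) begins 54 mm behind the grasp point. The pads swing forward as they close: fully open they stand 13 mm farther back than shut.
Start: joints at [-76.278, 21.807, 74.336, -0, 83.858, -12.336], TCP at [0.242, -0.494, 0.231] pointing down, gripper open.
Joint ranges: [-178.18, 178.18], [-50.72, 133.34], [12.68, 142.11], [-81.47, 261.47], [9.98, 163.14], [-165.26, 165.26]. Speed limits (degrees/s): [136.94, 136.94, 180, 180, 180, 180].

### API

Orientations are given as a 3x3 rotation matrix whose columns are the frame's x, y, z axes.
In Python, from rig import env gives the robot as it stands. The module is installed in compiled form; this text tells all that it offers.
- The arm moves only by the tool jog_arm, never from a script. Its argument "targets" is a list of rows, each a list of 6 numbers: the shift along the tool's x, y, z in cm, then the turn, a rotation vector about the tool's x, y, z in degrees. A call has 1 to 8 rows; each row is the pose to reach, as a shift and turn from the pose commanded when the call began, along the tool's axes at that moment; what a row does not reach only later rows make up. A row lasts 1/12 s, in which the tool goes at most 41.7 mm and 7.16 degrees, less where a joint would pass 70% of its speed; a pose out of reach is approached as far as the arm can. A call with a gripper value outside its range is refused whole. "hand" is the opening, from 0 (shut) to 1 (fully open), set as the call begins (left out, the last holds). The fingers move at their own pace and stop on an object; "newtons" is the grip in N (left out, the last holds). Time passes only in rows, so rows that repeat a pose let the fingers close. It gives the time, the measured TCP pose, the force, the opening and the grip force at its end, in the units of the state.
- env.observe(): the state, without advancing time (a new reading comes with each control period).
- env.get_image(name): name is "side" or "top" or "wrist"; returns a dict with "frame" (420x560x3 uint8, red, green, blue), "depth" (420x560 float32, m along the optical axis (not along the pixel's ray), 0 where there is no reading), "fovy" (degrees; the focal length in pixels is half the picture's height over the tangent of half this angle, whatever the lens; pixels are square), "cx", "cy" (the principal point, pixels), "cam_to_world" (4x4, takes a point from camera to world coordinates). Camera axes: x right, y down, z forward; pixel columns grow to the right and rows downward; lengths in m; the calibration is good to about 2 mm. The wrist camera is an equidistant fisheye: a pixel r from the principal point sees the ray r / f radians off the axis. A picture is of the moment at which its call begins.
- env.close_job(): hands the job in; it is judged then, once.
Trained networks look in the newest picture that a camera, given by its name, has taken for a name from the list of things; names that differ only in an ending like _2 or _b are one class to them, and where a whole thing is asked for, a point or a joint stands for the part that bears it (a point fixed in the world has none). Each returns a list of dicts, best first, with "score" (0 to 1); they miss things now and then, are a little off and sometimes report something else, mostly with a low value. They report only what shows in the picture. A call takes as long as a camera call. They do not tell look-alikes from the thing itself.
- env.regions_of(camera, target): "pixels" (420x560 bool, what is visible of it) and "point" ([row, column] in pixels, amid what is visible of it).
The state is a dict: "time_s": time; "q": joint angles; "qvel": joint speeds; "joint_efforts": joint torques, N m; "position": TCP position; "tool_rot": TCP orientation; "ft_force": force on the tool from outside, world axes, zero at the start; "wrist_torque": the same for the moment, N m; "grip_width": finger opening in m; "gripper_force": force on a finger pad.
Only numpy, scipy, OpenCV 4.12 (cv2) and the standard library are available. Lean on these libraries where they do the work, as an engineer would, in place of code of your own. Each camera call takes 0.05 s, during which the arm holds its last target. There are 200 camera calls.

### The job

Three identical closed tubs stand on the work board; one is full of steel parts, the other two are empty, and you can only tell by feel. Find the full one and slide it along the board, gently, upright and without lifting it, fully home against the back rail of the wooden berth; leave the two empty tubs standing within about 3 cm of where they are, and do not disturb the jar, bowls, scoop or clamp.

Things in the scene. Friction and masses are not known exactly. Their poses are not given: they have to be found in the camera images.
- tub_a: a closed round white plastic tub with a flush lid, upright: 96 mm diameter, 60 mm tall (a flat 1.5 mm raised disc on the lid comes on top), too wide to grasp across; origin at the centre of its underside, z up. The three tubs look exactly alike; any one of them may be the full one (about 0.7 to 0.85 kg with its steel contents; an empty one is about 0.17 kg)
- tub_b: a closed round white plastic tub with a flush lid, upright: 96 mm diameter, 60 mm tall (a flat 1.5 mm raised disc on the lid comes on top), too wide to grasp across; origin at the centre of its underside, z up. The three tubs look exactly alike; any one of them may be the full one (about 0.7 to 0.85 kg with its steel contents; an empty one is about 0.17 kg)
- tub_c: a closed round white plastic tub with a flush lid, upright: 96 mm diameter, 60 mm tall (a flat 1.5 mm raised disc on the lid comes on top), too wide to grasp across; origin at the centre of its underside, z up. The three tubs look exactly alike; any one of them may be the full one (about 0.7 to 0.85 kg with its steel contents; an empty one is about 0.17 kg)
- berth: fixed frame of low pine rails (24 mm tall, 18 mm thick) on the work board, no floor, open on its -x side (towards the robot). Origin: on the board, at the centre of a tub that touches the back rail; x points into the berth, z up. Inner face of the back rail at x = +48 mm; inner faces of the side rails at y = -63.5 and +63.5 mm; side rails run from x = -35 to +48 mm
- board_top: fixed plywood work board lying on the pine counter, 480 mm (x) by 680 mm (y), 6 mm thick: its top, on which the tubs, berth, jar and bowls stand, is at z = 6 mm; origin at the centre of its underside
- jar: glass jar with a metal cap, 76 mm diameter, 110 mm tall, origin at the centre of its underside; bystander
- bowls: two nested grey plastic bowls, 120 mm diameter, 61 mm tall, origin at the centre of the underside; bystander
- scoop: aluminium scoop lying flat, about 215 mm long (blade from -6 to +105 mm along its x, handle from -6 to -106 mm), 70 mm wide, 40 mm tall, origin under the back of the blade; bystander
- clamp: small steel clamp, 100 mm long along its y, holding a 37 mm thick, 200 mm long wooden dowel along its x, 50 mm tall, origin at the centre of the underside; bystander
Mind the look-alikes: they are no part of the job. What is shaped like the tub_b but pink is not meant.

How it is judged (in metres and radians):
At the end, for the whole second after the job is handed in: The full tub (the one that weighs more than 4.5 N on the work board) stands in the berth, its centre within 10 mm along and 18 mm across of the home point against the back rail; the two empty tubs are each less than 40 mm from where they began; all three are at rest, standing on the work board (((x of tub_a in the frame of berth between -0.01 and 0.01 m and y of tub_a in the frame of berth between -0.018 and 0.018 m and contact force between tub_a and board_top above 4.5 N and linear speed of each of tub_a, tub_b, tub_c below 0.02 m/s and distance of each of tub_b, tub_c from where it was at the start of the episode below 0.04 m) or (x of tub_b in the frame of berth between -0.01 and 0.01 m and y of tub_b in the frame of berth between -0.018 and 0.018 m and contact force between tub_b and board_top above 4.5 N and linear speed of each of tub_b, tub_a, tub_c below 0.02 m/s and distance of each of tub_a, tub_c from where it was at the start of the episode below 0.04 m) or (x of tub_c in the frame of berth between -0.01 and 0.01 m and y of tub_c in the frame of berth between -0.018 and 0.018 m and contact force between tub_c and board_top above 4.5 N and linear speed of each of tub_c, tub_a, tub_b below 0.02 m/s and distance of each of tub_a, tub_b from where it was at the start of the episode below 0.04 m))); the robot touches nothing.
It fails at once if a tub was tipped (angle between any of tub_a, tub_b, tub_c's own z axis and vertical above 0.3 rad).
It fails at once if a tub was lifted off the board (height (world z) of any of tub_a, tub_b, tub_c above 0.026 m).
It fails at once if a tub was pushed harder than 40 N (contact force between any of tub_a, tub_b, tub_c and the fingers above 40 N).
It fails at once if the jar, bowls, scoop or clamp was moved (distance of any of jar, bowls, scoop, clamp from where it was at the start of the episode above 0.03 m).
It also fails if it takes over 69 s, if anything falls off the work surface, if the arm or the gripper's body presses on something with over 40 N, if the wrist force passes 120 N, or if a joint passes its speed limit or range.

## Working session

There is one attempt and no reset: what is moved stays moved. The work goes in short steps, Python scripts to look and compute and a tool call to move; the robot and the scene stay as the last step left them, time stands still between calls to the robot, and variables do not carry over. Pictures are saved under pics/ and viewed, at most 10 in all, crops included, and the job is handed in when it is done.

Besides the shell and the picture viewer there is one more tool, called after "Request:" as name(argument=value, ...), one argument or row to a line, values as JSON. jog_arm: Moves the arm, as the interface text tells. Its arguments: {"type":"object","properties":{"targets":{"type":"array","items":{"type":"array","items":{"type":"number"}}},"hand":{"type":"number"},"newtons":{"type":"number"}},"required":["targets"]}

```bash
mkdir -p pics; cat > h.py <<'E'
import numpy as np,cv2
from rig import env
def cloud(im):
    d=im["depth"];h,w=d.shape
    f=h/2/np.tan(np.radians(im["fovy"]/2))
    v,u=np.mgrid[:h,:w]
    P=np.stack([(u-im["cx"])/f*d,(v-im["cy"])/f*d,d],-1)
    M=np.array(im["cam_to_world"])
    return P@M[:3,:3].T+M[:3,3]
E
python3 - <<'E'
from h import *
for c in["top","side"]:
    im=env.get_image(c);cv2.imwrite(f"pics/{c}.png",im["frame"][:,:,::-1])
    P=cloud(im)
    for n in["tub_a","berth","jar","bowls","scoop","clamp"]:
        for r in env.regions_of(c,n):
            m=r["pixels"]&(im["depth"]>0);q=P[m]
            if len(q)<20: continue
            hi=q[q[:,2]>np.percentile(q[:,2],90)-.006]
            print(c,n,round(r["score"],2),r["point"],m.sum(),"min",q.min(0).round(3),"max",q.max(0).round(3),"topmid",((np.percentile(hi,2,axis=0)+np.percentile(hi,98,axis=0))/2).round(3),im["frame"][m].mean(0).round())
s=env.observe();print(s["time_s"],s["position"],s["tool_rot"],s["ft_force"])
E
```

```text
top tub_a 0.86 [195.8, 179.6] 1025 min [0.482 0.22  0.007] max [0.583 0.312 0.075] topmid [0.529 0.267 0.068] [154. 143. 131.]
top tub_a 0.85 [180.8, 439.9] 1153 min [ 0.529 -0.478 -0.005] max [ 0.622 -0.383  0.069] topmid [ 0.575 -0.43   0.061] [139.  86.  97.]
top tub_a 0.77 [245.5, 348.8] 996 min [ 0.352 -0.236  0.005] max [ 0.445 -0.14   0.076] topmid [ 0.399 -0.187  0.068] [155. 153. 140.]
top tub_a 0.72 [146.0, 471.9] 1215 min [ 0.625 -0.586 -0.007] max [ 0.721 -0.467  0.068] topmid [ 0.673 -0.514  0.061] [135.  82.  92.]
top tub_a 0.69 [179.5, 359.4] 1016 min [ 0.531 -0.26   0.011] max [ 0.624 -0.167  0.077] topmid [ 0.578 -0.215  0.067] [152. 146. 133.]
top tub_a 0.36 [258.1, 449.3] 1510 min [ 0.227 -0.499 -0.008] max [ 0.435 -0.413  0.045] topmid [ 0.32  -0.449  0.036] [121. 120. 115.]
top berth 0.77 [127.3, 281.6] 811 min [ 0.629 -0.077  0.002] max [0.74  0.088 0.037] topmid [0.686 0.006 0.031] [113.  76.  46.]
top jar 0.7 [117.4, 387.0] 885 min [ 0.705 -0.338 -0.009] max [ 0.813 -0.243  0.122] topmid [ 0.745 -0.28   0.116] [122. 115. 103.]
top bowls 0.59 [121.6, 179.3] 149
[... 1475 characters left out ...]
 max [ 0.87  -0.238  0.124] topmid [ 0.741 -0.28   0.115] [161. 156. 137.]
side bowls 0.87 [213.7, 174.5] 1035 min [0.661 0.215 0.007] max [0.785 0.334 0.072] topmid [0.723 0.274 0.064] [95. 93. 90.]
side scoop 0.95 [175.9, 415.7] 864 min [ 0.222 -0.523 -0.008] max [ 0.436 -0.408  0.044] topmid [ 0.32  -0.449  0.035] [148. 144. 137.]
side clamp 0.72 [341.3, 197.0] 1305 min [ 0.248  0.383 -0.005] max [0.439 0.53  0.055] topmid [0.344 0.471 0.048] [136.  95.  59.]
0.7 [ 0.24158331 -0.49407241  0.23132084] [[ 8.98364857e-01  4.39250024e-01  2.90313266e-06]
 [ 4.39250024e-01 -8.98364857e-01  2.02783260e-05]
 [ 1.15153275e-05 -1.69421343e-05 -1.00000000e+00]] [ 0.24244766 -0.84993618  0.4234654 ]
```

View pics/top.png

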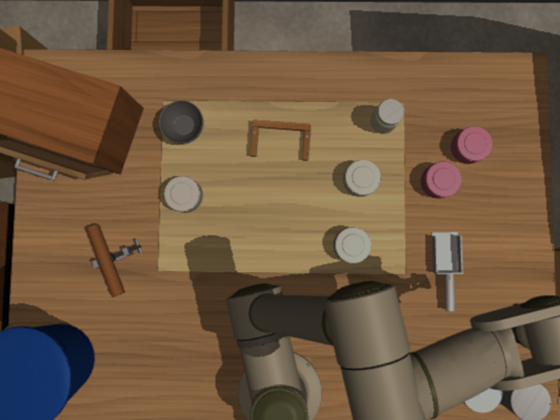

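View pics/side.png

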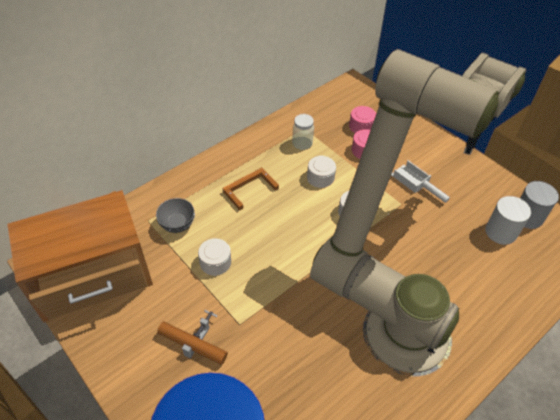

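The top view shows white tubs at about (180,195), (362,178) and (352,245). The pink look-alikes at (473,144) and (443,180) are ignored. The berth is at (282,135) with its open side facing down the picture. Next I'll fit the berth pose and work out the first approach.

```bash
python3 - <<'E'
from h import *
from scipy.optimize import minimize
pts=[]
for c in["top","side"]:
    im=env.get_image(c);P=cloud(im);r=env.regions_of(c,"berth")[0]
    m=(P[...,2]>.024)&(P[...,2]<.040)&(P[...,0]>.58)&(P[...,0]<.78)&(P[...,1]>-.12)&(P[...,1]<.13)
    q=P[m][:,:2];pts=q
    def cost(p):
        c_,s_=np.cos(p[2]),np.sin(p[2]);d=q-p[:2];x=d[:,0]*c_+d[:,1]*s_;y=-d[:,0]*s_+d[:,1]*c_
        back=np.hypot(np.maximum(abs(x-.057)-.009,0),np.maximum(abs(y)-.0815,0))
        sd=np.hypot(np.maximum(abs(x-.0155)-.0505,0),np.maximum(abs(abs(y)-.0725)-.009,0))
        dd=np.minimum(back,sd);return np.mean(np.minimum(dd,.01))*1e3+1e2*np.mean(np.minimum(abs(x-.057),abs(abs(y)-.0725)))
    best=min((minimize(cost,[.66+dx,.006,a],method="Nelder-Mead") for dx in(-.02,0,.02) for a in(-.1,0,.1)),key=lambda r:r.fun)
    print(c,len(q),best.x[:2].round(4),np.degrees(best.x[2]).round(1),best.fun)
F=[]
for i in range(6):
    env.get_image("top");F.append(env.observe()["ft_force"])
print(np.round(F,2))
E
```

```text
top 710 [0.6691 0.0078] -3.9 0.4412278228136398
side 374 [0.6657 0.0087] -4.4 0.6141547521405455
[[ 0.01  0.17  0.63]
 [-0.09 -0.46 -0.04]
 [-0.1   0.14  0.41]
 [-0.34 -0.07  0.29]
 [-0.42 -0.15 -0.  ]
 [ 0.55  1.07 -0.14]]
```

Request:
jog_arm(
  targets=[
    [4,0,0,0,0,0],
    [8,0,0,0,0,0],
    [12,0,0,0,0,0],
    [16,-4,0,0,0,0],
    [20,-8,2,0,0,0],
    [20.5,-12,5,0,0,0],
    [20.5,-16,8,0,0,0],
    [20.5,-20,12,0,0,0],
  ],
  hand=0.65,
)

```text
time_s: 1.87
position: [0.3539, -0.2632, 0.1486]
tool_rot: [[0.898, 0.441, 0.001], [0.441, -0.898, -0.002], [0.001, 0.002, -1.0]]
ft_force: [0.8, -0.9, -0.9]
grip_width: 0.0556
gripper_force: 0.0
```

Request:
jog_arm(
  targets=[
    [0.4,-4,0,0,0,0],
    [0.4,-4.8,3,0,0,0],
    [0.4,-4.8,7,0,0,0],
    [0.4,-4.8,11,0,0,0],
    [0.4,-4.8,12.8,0,0,0],
    [0.4,-4.8,12.8,0,0,0],
  ],
)

```text
time_s: 2.37
position: [0.3351, -0.2191, 0.0182]
tool_rot: [[0.898, 0.439, -0.004], [0.439, -0.898, 0.005], [-0.001, -0.006, -1.0]]
ft_force: [-0.9, 0.9, 0.6]
grip_width: 0.0557
gripper_force: 0.0
```

Request:
jog_arm(
  targets=[
    [0.8,0,0,0,0,0],
    [1.5,0,0,0,0,0],
    [1.9,0,0,0,0,0],
    [2.2,0,0,0,0,0],
    [2.5,0,0,0,0,0],
    [2.8,0,0,0,0,0],
  ],
)

```text
time_s: 2.87
position: [0.3618, -0.2081, 0.0214]
tool_rot: [[0.898, 0.44, 0.001], [0.44, -0.898, -0.001], [0.0, 0.001, -1.0]]
ft_force: [-1.7, -1.4, 1.9]
grip_width: 0.0554
gripper_force: 1.4
```

```bash
cat > f.py <<'E'
from h import *
F=[]
for i in range(8):
    im=env.get_image("wrist");F.append(env.observe()["ft_force"])
F=np.array(F);s=env.observe();x=np.array(s["tool_rot"])[:,0]
print("F",F.mean(0).round(2),"along x",(F@x).round(2),(F@x).mean().round(2),s["position"].round(4),s["time_s"])
im=env.get_image("side");P=cloud(im)
for r in env.regions_of("side","tub_a"):
    q=P[r["pixels"]&(im["depth"]>0)];hi=q[q[:,2]>np.percentile(q[:,2],90)-.006]
    print(r["score"].__round__(2),((np.percentile(hi,2,axis=0)+np.percentile(hi,98,axis=0))/2).round(3),len(q))
E
python3 f.py
```

```text
F [-0.35 -0.03 -0.1 ] along x [-0.84 -0.46 -0.05  0.1   0.44 -0.4  -1.11 -0.29] -0.33 [ 0.3613 -0.2081  0.0207] 3.2667
0.75 [ 0.584 -0.203  0.067] 359
0.68 [0.527 0.27  0.067] 1013
0.54 [ 0.391 -0.192  0.069] 228
```

Request:
jog_arm(
  targets=[
    [0.25,0,0,0,0,0],
    [0.5,0,0,0,0,0],
  ],
)

```text
time_s: 3.53
position: [0.3659, -0.2058, 0.0208]
tool_rot: [[0.899, 0.439, -0.0], [0.439, -0.899, 0.0], [-0.0, -0.0, -1.0]]
ft_force: [-0.9, -0.9, -0.5]
grip_width: 0.0555
gripper_force: 0.4
```

Request:
jog_arm(
  targets=[
    [0.25,0,0,0,0,0],
    [0.5,0,0,0,0,0],
  ],
)

```text
time_s: 3.7
position: [0.3706, -0.2035, 0.0208]
tool_rot: [[0.898, 0.439, -0.0], [0.439, -0.898, 0.0], [-0.0, -0.0, -1.0]]
ft_force: [-0.7, -0.4, 0.4]
grip_width: 0.0555
gripper_force: 0.4
```

Request:
jog_arm(
  targets=[
    [0.25,0,0,0,0,0],
    [0.5,0,0,0,0,0],
  ],
)

```text
time_s: 3.87
position: [0.3751, -0.2013, 0.0208]
tool_rot: [[0.898, 0.439, -0.0], [0.439, -0.898, 0.0], [-0.0, -0.0, -1.0]]
ft_force: [-0.6, -0.2, 0.2]
grip_width: 0.0555
gripper_force: 0.3
```

Request:
jog_arm(
  targets=[
    [-2.5,0,0,0,0,0],
    [-2.5,0,-4,0,0,0],
    [-2.5,0,-8,0,0,-7],
    [1,2,-9,0,0,-14],
    [4,5,-9,0,0,-21],
    [7,8,-9,0,0,-28],
    [10,11,-9,0,0,-35],
    [12,13,-9,0,0,-42],
  ],
)

```text
time_s: 4.53
position: [0.5427, -0.2659, 0.1108]
tool_rot: [[0.367, 0.93, 0.001], [0.93, -0.367, -0.001], [-0.0, 0.001, -1.0]]
ft_force: [-1.2, -0.0, -0.4]
grip_width: 0.0555
gripper_force: 0.0
```

```bash
python3 f.py|tail -3;python3 - <<'E'
from h import *
im=env.get_image("top");P=cloud(im)
for r in env.regions_of("top","tub_a"):
    q=P[r["pixels"]&(im["depth"]>0)];hi=q[q[:,2]>np.percentile(q[:,2],90)-.006]
    print(r["score"].__round__(2),((np.percentile(hi,2,axis=0)+np.percentile(hi,98,axis=0))/2).round(3),len(q))
s=env.observe();print(s["position"],s["tool_rot"][:,0])
E
```

```text
0.81 [ 0.408 -0.182  0.067] 536
0.79 [ 0.545 -0.36   0.136] 652
0.64 [0.527 0.268 0.067] 1002
0.97 [ 0.577 -0.438  0.062] 594
0.92 [ 0.575 -0.206  0.208] 817
0.71 [0.53  0.269 0.067] 1162
0.62 [ 0.673 -0.516  0.061] 1266
0.6 [ 0.437 -0.152  0.066] 175
[ 0.53942437 -0.26549758  0.11109281] [ 3.74166868e-01  9.27361393e-01 -4.87402018e-05]
```

Request:
jog_arm(
  targets=[
    [0,2.5,0,0,0,-7],
    [0,4.7,0,0,0,-14],
    [0,4.7,1,0,0,-21],
    [0,4.7,4,0,0,-28],
    [0,4.7,7,0,0,-28],
    [0,4.7,9.1,0,0,-28],
    [0,4.7,9.1,0,0,-28],
  ],
)

```text
time_s: 5.72
position: [0.5812, -0.2817, 0.0154]
tool_rot: [[-0.105, 0.994, -0.007], [0.994, 0.105, 0.005], [0.006, -0.006, -1.0]]
ft_force: [-0.7, 0.5, -0.2]
grip_width: 0.0559
gripper_force: 0.0
```

Request:
jog_arm(
  targets=[
    [0.8,0,0,0,0,0],
    [1.5,0,0,0,0,0],
    [1.9,0,0,0,0,0],
    [2.2,0,0,0,0,0],
    [2.5,0,0,0,0,0],
    [2.8,0,0,0,0,0],
  ],
)

```text
time_s: 6.22
position: [0.5808, -0.2553, 0.0208]
tool_rot: [[-0.106, 0.994, 0.002], [0.994, 0.106, -0.001], [-0.002, 0.002, -1.0]]
ft_force: [0.2, -1.5, 1.4]
grip_width: 0.0557
gripper_force: 1.0
```

Request:
jog_arm(
  targets=[
    [0.25,0,0,0,0,0],
    [0.5,0,0,0,0,0],
  ],
)

```text
time_s: 6.38
position: [0.58, -0.2503, 0.0201]
tool_rot: [[-0.105, 0.994, 0.001], [0.994, 0.105, -0.001], [-0.001, 0.0, -1.0]]
ft_force: [-0.4, -1.9, 0.1]
grip_width: 0.0554
gripper_force: 1.0
```

Request:
jog_arm(
  targets=[
    [0.25,0,0,0,0,0],
    [0.5,0,0,0,0,0],
  ],
)

```text
time_s: 6.55
position: [0.5793, -0.2452, 0.0198]
tool_rot: [[-0.105, 0.994, 0.0], [0.994, 0.105, -0.0], [-0.0, 0.0, -1.0]]
ft_force: [0.3, -2.1, 1.9]
grip_width: 0.0555
gripper_force: 1.0
```

Request:
jog_arm(
  targets=[
    [0.25,0,0,0,0,0],
    [0.5,0,0,0,0,0],
  ],
)

```text
time_s: 6.72
position: [0.5788, -0.2402, 0.0198]
tool_rot: [[-0.105, 0.994, -0.0], [0.994, 0.105, -0.0], [-0.0, -0.0, -1.0]]
ft_force: [1.2, -2.1, 2.3]
grip_width: 0.0554
gripper_force: 1.0
```

T3 slid with about 0.85 N and T2 with about 2 N, so T2 is the full tub. I'll keep pushing it sideways until it is in front of the berth.

Request:
jog_arm(
  targets=[
    [0.6,0,0,0,0,0],
    [1.3,0,0,0,0,0],
    [2,0,0,0,0,0],
    [2.7,0,0,0,0,0],
    [3.4,0,0,0,0,0],
    [4.1,0,0,0,0,0],
    [4.8,0,0,0,0,0],
    [5.5,0,0,0,0,0],
  ],
)

```text
time_s: 7.38
position: [0.5729, -0.1848, 0.0197]
tool_rot: [[-0.106, 0.994, -0.0], [0.994, 0.106, 0.0], [0.0, -0.0, -1.0]]
ft_force: [0.5, -1.7, 1.3]
grip_width: 0.0553
gripper_force: 0.9
```

Request:
jog_arm(
  targets=[
    [0.7,0,0,0,0,0],
    [1.4,0,0,0,0,0],
    [2.1,0,0,0,0,0],
    [2.8,0,0,0,0,0],
    [3.5,0,0,0,0,0],
    [4.2,0,0,0,0,0],
    [4.9,0,0,0,0,0],
    [5.6,0,0,0,0,0],
  ],
)

```text
time_s: 8.05
position: [0.567, -0.1292, 0.0198]
tool_rot: [[-0.106, 0.994, -0.0], [0.994, 0.106, 0.0], [0.0, -0.0, -1.0]]
ft_force: [-0.4, -1.5, 0.5]
grip_width: 0.0559
gripper_force: 0.8
```

```bash
cat > t.py <<'E'
from h import *
for c in("top","side"):
  im=env.get_image(c);P=cloud(im)
  cv2.imwrite(f"pics/{c}_{env.observe()['time_s']:.1f}.png",im["frame"][:,:,::-1])
  for r in env.regions_of(c,"tub_a"):
    q=P[r["pixels"]&(im["depth"]>0)];hi=q[q[:,2]>np.percentile(q[:,2],90)-.006]
    print(c,r["score"].__round__(2),((np.percentile(hi,2,axis=0)+np.percentile(hi,98,axis=0))/2).round(3),np.ptp(hi,axis=0).round(3),len(q))
s=env.observe();print(s["time_s"],s["position"],s["tool_rot"][:,0],s["q"])
E
python3 t.py; ls pics
```

```text
top 0.85 [ 0.419 -0.183  0.069] [0.09  0.118 0.397] 842
top 0.84 [ 0.577 -0.431  0.062] [0.089 0.091 0.013] 1179
top 0.71 [ 0.673 -0.515  0.061] [0.093 0.094 0.012] 1202
top 0.55 [0.53  0.268 0.067] [0.092 0.094 0.012] 1147
top 0.49 [ 0.558 -0.05   0.218] [0.092 0.029 0.308] 241
side 0.84 [0.528 0.27  0.067] [0.093 0.088 0.013] 972
side 0.84 [ 0.416 -0.178  0.067] [0.092 0.094 0.012] 866
side 0.72 [ 0.568 -0.428  0.061] [0.084 0.092 0.014] 626
side 0.65 [ 0.568 -0.057  0.066] [0.274 0.242 0.374] 290
8.25 [ 0.5670308  -0.12966296  0.01970562] [-1.05937510e-01  9.94372751e-01  2.77735830e-04] [-2.45370352e+01  3.79626922e+01  8.47751796e+01  6.30087866e-03
  5.72844150e+01 -3.06216274e+01]
side.png
side_8.2.png
top.png
top_8.1.png
```

Request:
jog_arm(
  targets=[
    [0.6,0,0,0,0,0],
    [1.3,0,0,0,0,0],
    [2,0,0,0,0,0],
    [2.7,0,0,0,0,0],
    [3.4,0,0,0,0,0],
    [4.1,0,0,0,0,0],
    [4.8,0,0,0,0,0],
    [5.5,0,0,0,0,0],
  ],
)

```text
time_s: 8.92
position: [0.5612, -0.0744, 0.0198]
tool_rot: [[-0.106, 0.994, -0.0], [0.994, 0.106, 0.0], [0.0, -0.0, -1.0]]
ft_force: [0.9, -0.7, -1.1]
grip_width: 0.0553
gripper_force: 0.3
```

Request:
jog_arm(
  targets=[
    [0.7,0,0,0,0,0],
    [1.4,0,0,0,0,0],
    [2.1,0,0,0,0,0],
    [2.7,0,0,0,0,0],
    [3.2,0,0,0,0,0],
    [3.5,0,0,0,0,0],
    [3.7,0,0,0,0,0],
  ],
)

```text
time_s: 9.5
position: [0.5574, -0.0381, 0.0198]
tool_rot: [[-0.106, 0.994, 0.0], [0.994, 0.106, -0.0], [-0.0, 0.0, -1.0]]
ft_force: [0.1, -1.2, -0.9]
grip_width: 0.0554
gripper_force: 0.4
```

Request:
jog_arm(
  targets=[
    [-1,0,0,0,0,0],
    [-3,0,-1,0,0,0],
    [-3,0,-5,0,0,0],
    [-3,0,-9,0,0,0],
    [-5,3,-9,0,0,7],
    [-5,6,-9,0,0,14],
    [-5,6,-9,0,0,21],
    [-5,6,-9,0,0,28],
  ],
)

```text
time_s: 10.17
position: [0.6234, -0.0831, 0.1095]
tool_rot: [[0.38, 0.925, 0.001], [0.925, -0.38, -0.0], [0.0, 0.001, -1.0]]
ft_force: [-0.7, 0.6, -0.1]
grip_width: 0.0552
gripper_force: 0.0
```

```bash
python3 t.py; ls pics
```

```text
top 0.79 [ 0.575 -0.43   0.061] [0.089 0.091 0.012] 1160
top 0.78 [ 0.419 -0.179  0.068] [0.09  0.09  0.011] 1055
top 0.65 [0.53  0.268 0.068] [0.092 0.092 0.012] 1126
side 0.96 [0.548 0.016 0.067] [0.092 0.091 0.011] 778
side 0.96 [ 0.431 -0.242  0.296] [0.328 0.478 0.486] 609
side 0.77 [0.526 0.27  0.067] [0.091 0.091 0.013] 948
side 0.65 [ 0.417 -0.178  0.067] [0.093 0.092 0.013] 901
side 0.28 [0.551 0.005 0.026] [0.621 0.685 0.535] 15611
10.3667 [ 0.62219775 -0.08249583  0.10976704] [ 3.70508167e-01  9.28829207e-01 -4.69081837e-05] [-1.83416097e+01  3.53827758e+01  7.15549950e+01 -2.43224354e-03
  7.30683729e+01  3.40605965e+00]
side.png
side_10.3.png
side_8.2.png
top.png
top_10.2.png
top_8.1.png
```

Request:
jog_arm(
  targets=[
    [0.5,-2.5,0,0,0,7],
    [1,-5,0,0,0,14],
    [1.5,-7.5,0,0,0,21],
    [2,-10,0,0,0,28],
    [2.5,-12,0,0,0,35],
    [3,-14,0,0,0,42],
    [3.5,-16,0,0,0,49],
    [4.1,-17.4,0,0,0,56],
  ],
)

```text
time_s: 11.03
position: [0.4746, 0.0217, 0.11]
tool_rot: [[0.978, 0.206, -0.0], [0.206, -0.978, 0.0], [-0.0, -0.0, -1.0]]
ft_force: [1.3, -0.2, -1.1]
grip_width: 0.0552
gripper_force: 0.0
```

Request:
jog_arm(
  targets=[
    [0,0,0,0,0,7],
    [0,0,0,0,0,14],
    [0,0,2,0,0,16],
    [0,0,5,0,0,16],
    [0,0,8,0,0,16],
    [0,0,9,0,0,16],
    [0,0,9,0,0,16],
  ],
)

```text
time_s: 11.62
position: [0.475, 0.0211, 0.0179]
tool_rot: [[0.998, -0.066, -0.004], [-0.066, -0.998, 0.001], [-0.004, -0.001, -1.0]]
ft_force: [0.7, 0.1, 0.4]
grip_width: 0.0557
gripper_force: 0.0
```

```bash
python3 t.py
```

```text
top 0.91 [ 0.673 -0.515  0.062] [0.09  0.094 0.013] 1216
top 0.79 [0.53  0.268 0.068] [0.092 0.094 0.013] 1105
top 0.79 [0.563 0.01  0.068] [0.089 0.088 0.226] 661
top 0.71 [ 0.576 -0.43   0.061] [0.089 0.093 0.012] 1199
top 0.57 [ 0.419 -0.178  0.068] [0.09  0.09  0.013] 1017
side 0.95 [0.527 0.269 0.067] [0.097 0.092 0.012] 999
side 0.93 [ 0.542 -0.426  0.059] [0.034 0.08  0.017] 337
side 0.75 [ 0.416 -0.177  0.067] [0.09  0.094 0.011] 837
side 0.68 [0.538 0.039 0.089] [0.108 0.098 0.061] 400
11.8167 [0.47692288 0.02096814 0.02090461] [ 0.99770377 -0.06769311  0.00219721] [-1.17318954e+01  3.06897501e+01  1.02003273e+02  1.20600760e-03
  4.71800174e+01  8.21488114e+01]
```

Request:
jog_arm(
  targets=[
    [0.8,0,0,0,0,0],
    [1.5,0,0,0,0,0],
    [1.9,0,0,0,0,0],
    [2.2,0,0,0,0,0],
    [2.5,0,0,0,0,0],
    [2.8,0,0,0,0,0],
  ],
)

```text
time_s: 12.32
position: [0.5042, 0.0193, 0.0198]
tool_rot: [[0.998, -0.069, -0.001], [-0.069, -0.998, 0.0], [-0.001, -0.0, -1.0]]
ft_force: [-1.3, -0.9, 1.1]
grip_width: 0.0556
gripper_force: 0.6
```

Request:
jog_arm(
  targets=[
    [0.25,0,0,0,0,0],
    [0.5,0,0,0,0,0],
  ],
)

```text
time_s: 12.48
position: [0.5092, 0.0189, 0.0197]
tool_rot: [[0.998, -0.069, -0.0], [-0.069, -0.998, 0.0], [-0.0, -0.0, -1.0]]
ft_force: [-1.3, -1.3, 1.4]
grip_width: 0.0559
gripper_force: 0.6
```

Request:
jog_arm(
  targets=[
    [0.25,0,0,0,0,0],
    [0.5,0,0,0,0,0],
  ],
)

```text
time_s: 12.65
position: [0.5143, 0.0186, 0.0198]
tool_rot: [[0.998, -0.069, -0.0], [-0.069, -0.998, 0.0], [-0.0, -0.0, -1.0]]
ft_force: [-0.9, -0.6, 0.1]
grip_width: 0.0556
gripper_force: 0.5
```

Request:
jog_arm(
  targets=[
    [0.25,0,0,0,0,0],
    [0.5,0,0,0,0,0],
  ],
)

```text
time_s: 12.82
position: [0.5193, 0.0182, 0.0197]
tool_rot: [[0.998, -0.069, -0.0], [-0.069, -0.998, 0.0], [-0.0, -0.0, -1.0]]
ft_force: [-1.9, 0.0, -0.4]
grip_width: 0.0555
gripper_force: 0.5
```

Request:
jog_arm(
  targets=[
    [0.25,0,0,0,0,0],
    [0.5,0,0,0,0,0],
  ],
)

```text
time_s: 12.98
position: [0.5244, 0.0179, 0.0198]
tool_rot: [[0.998, -0.069, -0.0], [-0.069, -0.998, 0.0], [-0.0, -0.0, -1.0]]
ft_force: [-1.3, -0.3, 0.8]
grip_width: 0.0557
gripper_force: 0.5
```

The T2 reading dropped to about 1.35 N, so it's no longer clear-cut. I'll feel T1 before committing.

Request:
jog_arm(
  targets=[
    [-2.5,0,0,0,0,0],
    [-2.5,0,-4,0,0,0],
    [-2.5,-1,-8,0,0,-7],
    [-2.4,-5,-9,0,0,-14],
    [-2.4,-9,-9,0,0,-21],
    [-2.4,-13,-9,0,0,-28],
    [-2.4,-17,-9,0,0,-35],
    [-2.4,-21,-9,0,0,-42],
  ],
)

```text
time_s: 13.65
position: [0.5147, 0.2311, 0.1101]
tool_rot: [[0.784, 0.621, 0.001], [0.621, -0.784, 0.0], [0.001, 0.0, -1.0]]
ft_force: [0.8, -0.6, -0.5]
grip_width: 0.0555
gripper_force: 0.0
```

Request:
jog_arm(
  targets=[
    [1.5,-2,0,0,0,-7],
    [3,-4,0,0,0,-14],
    [4.5,-6,0,0,0,-21],
    [6,-8,0,0,0,-28],
    [6.8,-8.8,0,0,0,-35],
    [6.8,-8.8,0,0,0,-42],
    [6.8,-8.8,0,0,0,-49],
    [6.8,-8.8,0,0,0,-56],
  ],
)

```text
time_s: 14.32
position: [0.514, 0.3408, 0.1096]
tool_rot: [[-0.077, 0.997, 0.0], [0.997, 0.077, 0.0], [0.0, 0.0, -1.0]]
ft_force: [0.6, 0.4, 0.7]
grip_width: 0.0555
gripper_force: 0.0
```

```bash
python3 t.py; ls pics
```

```text
top 0.96 [ 0.419 -0.179  0.068] [0.09  0.093 0.011] 1083
top 0.89 [0.53  0.269 0.068] [0.091 0.091 0.01 ] 1105
top 0.82 [0.574 0.016 0.068] [0.092 0.091 0.013] 1049
top 0.77 [ 0.673 -0.513  0.061] [0.093 0.091 0.012] 1172
top 0.68 [ 0.577 -0.43   0.062] [0.089 0.092 0.012] 1157
side 0.77 [ 0.572 -0.428  0.061] [0.095 0.099 0.013] 702
side 0.67 [ 0.668 -0.515  0.061] [0.102 0.13  0.012] 576
side 0.6 [ 0.417 -0.178  0.067] [0.094 0.093 0.011] 870
14.5167 [0.51407374 0.34028646 0.10980172] [-6.67709788e-02  9.97768322e-01  1.06352825e-04] [2.25137814e+01 3.43667700e+01 7.35916026e+01 2.48598736e-03
 7.20295992e+01 1.86844715e+01]
side.png
side_10.3.png
side_11.8.png
side_14.5.png
side_8.2.png
top.png
top_10.2.png
top_11.7.png
top_14.4.png
top_8.1.png
```

Request:
jog_arm(
  targets=[
    [0,0.9,0,0,0,0],
    [0,0.9,4,0,0,0],
    [0,0.9,7,0,0,0],
    [0,0.9,9,0,0,0],
    [0,0.9,9,0,0,0],
  ],
)

```text
time_s: 14.93
position: [0.5215, 0.3399, 0.0155]
tool_rot: [[-0.068, 0.998, -0.007], [0.998, 0.068, -0.003], [-0.002, -0.007, -1.0]]
ft_force: [0.5, -0.1, -1.0]
grip_width: 0.0554
gripper_force: 0.0
```

Request:
jog_arm(
  targets=[
    [-0.8,0,0,0,0,0],
    [-1.5,0,0,0,0,0],
    [-1.9,0,0,0,0,0],
    [-2.2,0,0,0,0,0],
    [-2.5,0,0,0,0,0],
    [-2.8,0,0,0,0,0],
  ],
)

```text
time_s: 15.43
position: [0.5256, 0.3137, 0.0212]
tool_rot: [[-0.07, 0.998, 0.003], [0.998, 0.07, 0.003], [0.002, 0.003, -1.0]]
ft_force: [-0.5, 6.4, 4.5]
grip_width: 0.0556
gripper_force: 3.2
```

Request:
jog_arm(
  targets=[
    [-0.25,0,0,0,0,0],
    [-0.5,0,0,0,0,0],
  ],
)

```text
time_s: 15.6
position: [0.5259, 0.3089, 0.0212]
tool_rot: [[-0.071, 0.997, 0.003], [0.997, 0.071, 0.003], [0.002, 0.003, -1.0]]
ft_force: [-1.0, 6.4, 4.8]
grip_width: 0.0555
gripper_force: 3.3
```

Request:
jog_arm(
  targets=[
    [-0.25,0,0,0,0,0],
    [-0.5,0,0,0,0,0],
  ],
)

```text
time_s: 15.77
position: [0.5263, 0.304, 0.0212]
tool_rot: [[-0.071, 0.997, 0.003], [0.997, 0.071, 0.003], [0.002, 0.003, -1.0]]
ft_force: [-1.4, 5.9, 4.2]
grip_width: 0.0559
gripper_force: 3.3
```

Request:
jog_arm(
  targets=[
    [-0.25,0,0,0,0,0],
    [-0.5,0,0,0,0,0],
  ],
)

```text
time_s: 15.93
position: [0.5266, 0.299, 0.0212]
tool_rot: [[-0.071, 0.997, 0.003], [0.997, 0.071, 0.003], [0.002, 0.003, -1.0]]
ft_force: [-0.5, 6.1, 4.5]
grip_width: 0.0557
gripper_force: 3.3
```

T1 slides with about 6 N, three or more times the force of the others, so T1 is the full tub. T2 is empty and has to go back to where it started. I'll push it straight back along -y.

Request:
jog_arm(
  targets=[
    [2,0,0,0,0,0],
    [2.5,0,-4,0,0,0],
    [0,1,-8,0,0,3],
    [-4,2,-9,0,0,7],
    [-8,3,-9,0,0,7],
    [-12,3.6,-9,0,0,7],
    [-16,3.6,-9,0,0,7],
    [-19,3.6,-9,0,0,7],
  ],
)

```text
time_s: 16.6
position: [0.5756, 0.1079, 0.1104]
tool_rot: [[0.053, 0.999, 0.001], [0.999, -0.053, -0.001], [-0.001, 0.001, -1.0]]
ft_force: [-0.3, 0.0, -0.7]
grip_width: 0.0556
gripper_force: 0.0
```

Request:
jog_arm(
  targets=[
    [-1,0,0,0,0,0],
    [-2.4,0,0,0,0,0],
    [-2.4,0,0,0,0,0],
  ],
)

```text
time_s: 16.85
position: [0.574, 0.0854, 0.1101]
tool_rot: [[0.053, 0.999, 0.0], [0.999, -0.053, -0.0], [-0.0, 0.0, -1.0]]
ft_force: [0.4, 0.7, 0.1]
grip_width: 0.0555
gripper_force: 0.0
```

```bash
python3 t.py
```

```text
top 0.75 [0.572 0.004 0.068] [0.092 0.069 0.278] 747
top 0.68 [ 0.419 -0.178  0.068] [0.09  0.09  0.014] 1026
top 0.68 [ 0.576 -0.431  0.061] [0.092 0.092 0.012] 1180
top 0.58 [0.531 0.251 0.067] [0.092 0.086 0.011] 985
side 0.89 [ 0.413 -0.214  0.327] [0.377 0.523 0.548] 437
side 0.84 [ 0.416 -0.179  0.067] [0.094 0.094 0.012] 851
side 0.81 [ 0.668 -0.518  0.061] [0.091 0.07  0.01 ] 319
side 0.74 [0.527 0.251 0.067] [0.092 0.091 0.015] 956
side 0.73 [0.416 0.142 0.289] [0.323 0.254 0.478] 373
17.05 [0.57395747 0.08836122 0.10989653] [4.97860525e-02 9.98759879e-01 2.30691860e-04] [-2.92752289e+00  3.12020755e+01  7.98443296e+01  1.41750396e-02
  6.89450706e+01 -7.89029995e-02]
```

Request:
jog_arm(
  targets=[
    [0,0.3,0,0,0,0],
    [0,0.3,4,0,0,0],
    [0,0.3,7,0,0,0],
    [0,0.3,9,0,0,0],
    [0,0.3,9,0,0,0],
    [-1,0.3,9,0,0,0],
    [-1.8,0.3,9,0,0,0],
    [-2.4,0.3,9,0,0,0],
  ],
)

```text
time_s: 17.72
position: [0.5769, 0.0619, 0.0215]
tool_rot: [[0.051, 0.999, 0.003], [0.999, -0.051, -0.0], [-0.0, 0.003, -1.0]]
ft_force: [-0.2, 0.2, -0.1]
grip_width: 0.0557
gripper_force: 0.4
```

Request:
jog_arm(
  targets=[
    [-0.7,0,0,0,0,0],
    [-1.5,0,0,0,0,0],
    [-2.3,0,0,0,0,0],
    [-3.1,0,0,0,0,0],
    [-3.9,0,0,0,0,0],
    [-4.7,0,0,0,0,0],
    [-5.5,0,0,0,0,0],
    [-6.3,0,0,0,0,0],
  ],
)

```text
time_s: 18.38
position: [0.5725, -0.0008, 0.0198]
tool_rot: [[0.051, 0.999, -0.0], [0.999, -0.051, 0.0], [0.0, -0.0, -1.0]]
ft_force: [-0.3, 2.6, 1.7]
grip_width: 0.0558
gripper_force: 1.6
```

Request:
jog_arm(
  targets=[
    [-0.8,0,0,0,0,0],
    [-1.6,0,0,0,0,0],
    [-2.4,0,0,0,0,0],
    [-3.2,0,0,0,0,0],
    [-4,0,0,0,0,0],
    [-4.8,0,0,0,0,0],
    [-5.6,0,0,0,0,0],
    [-6.4,0,0,0,0,0],
  ],
)

```text
time_s: 19.05
position: [0.5692, -0.0647, 0.0198]
tool_rot: [[0.051, 0.999, -0.0], [0.999, -0.051, 0.0], [0.0, -0.0, -1.0]]
ft_force: [1.2, 2.9, 2.7]
grip_width: 0.0558
gripper_force: 1.6
```

```bash
python3 t.py; ls pics
```

```text
top 0.8 [ 0.419 -0.179  0.068] [0.09  0.09  0.014] 1037
top 0.79 [ 0.576 -0.432  0.061] [0.092 0.093 0.012] 1165
top 0.73 [ 0.673 -0.515  0.061] [0.09  0.094 0.012] 1177
top 0.56 [0.53  0.248 0.068] [0.091 0.094 0.011] 1092
side 0.86 [ 0.417 -0.178  0.067] [0.095 0.095 0.013] 878
side 0.86 [ 0.562 -0.426  0.061] [0.32  0.439 0.472] 616
side 0.79 [0.526 0.251 0.067] [0.089 0.091 0.012] 939
side 0.47 [ 0.644 -0.541  0.061] [0.043 0.042 0.011] 48
19.25 [ 0.56912862 -0.06423734  0.01954539] [ 5.18297939e-02  9.98655928e-01 -9.95799924e-05] [-1.82718374e+01  3.73346357e+01  8.63106939e+01 -1.65659405e-02
  5.63834753e+01 -1.52917013e+01]
side.png
side_10.3.png
side_11.8.png
side_14.5.png
side_17.0.png
side_19.2.png
side_8.2.png
top.png
top_10.2.png
top_11.7.png
top_14.4.png
top_16.9.png
top_19.1.png
top_8.1.png
```

Request:
jog_arm(
  targets=[
    [-0.7,0,0,0,0,0],
    [-1.5,0,0,0,0,0],
    [-2.3,0,0,0,0,0],
    [-3.1,0,0,0,0,0],
    [-3.9,0,0,0,0,0],
    [-4.7,0,0,0,0,0],
    [-5.4,0,0,0,0,0],
    [-6,0,0,0,0,0],
  ],
)

```text
time_s: 19.92
position: [0.5662, -0.1248, 0.0198]
tool_rot: [[0.052, 0.999, 0.0], [0.999, -0.052, -0.0], [-0.0, 0.0, -1.0]]
ft_force: [0.1, 0.1, -1.2]
grip_width: 0.0552
gripper_force: 0.4
```

Request:
jog_arm(
  targets=[
    [-0.7,0,0,0,0,0],
    [-1.4,0,0,0,0,0],
    [-2.1,0,0,0,0,0],
    [-2.7,0,0,0,0,0],
    [-3.2,0,0,0,0,0],
    [-3.6,0,0,0,0,0],
    [-3.8,0,0,0,0,0],
  ],
)

```text
time_s: 20.5
position: [0.5643, -0.1623, 0.0198]
tool_rot: [[0.052, 0.999, 0.0], [0.999, -0.052, -0.0], [-0.0, 0.0, -1.0]]
ft_force: [-1.1, 0.9, 0.2]
grip_width: 0.0555
gripper_force: 0.4
```

Request:
jog_arm(
  targets=[
    [1,0,0,0,0,0],
    [2.5,0,0,0,0,0],
    [4,0,-3,0,0,0],
    [6,0,-7,0,0,0],
    [9,0,-9,0,0,0],
    [13,0,-9,0,0,0],
    [17,0,-9,0,0,0],
    [21,0,-9,0,0,0],
  ],
)

```text
time_s: 21.17
position: [0.5744, 0.0513, 0.1104]
tool_rot: [[0.051, 0.999, 0.001], [0.999, -0.051, 0.0], [0.0, 0.001, -1.0]]
ft_force: [1.1, -0.1, -0.7]
grip_width: 0.0558
gripper_force: 0.0
```

```bash
python3 t.py; ls -t pics|head -2
```

```text
top 0.88 [ 0.576 -0.43   0.062] [0.089 0.091 0.011] 1177
top 0.81 [ 0.42  -0.18   0.068] [0.09  0.09  0.012] 1060
top 0.76 [0.53  0.248 0.068] [0.091 0.088 0.011] 1045
top 0.72 [ 0.56  -0.211  0.068] [0.091 0.091 0.013] 1079
top 0.64 [ 0.673 -0.516  0.061] [0.091 0.093 0.013] 1234
side 0.87 [ 0.403 -0.04   0.307] [0.323 0.427 0.512] 530
side 0.71 [ 0.405 -0.212  0.316] [0.363 0.538 0.535] 384
side 0.56 [0.526 0.25  0.067] [0.096 0.092 0.013] 993
side 0.47 [ 0.66  -0.532  0.062] [0.08  0.058 0.011] 177
21.3667 [0.57453013 0.05021306 0.10979415] [ 4.78293705e-02  9.98855512e-01 -1.31039290e-04] [-6.75702760e+00  3.08699892e+01  8.05140347e+01 -8.83099269e-03
  6.86259069e+01 -4.01234067e+00]
side_21.3.png
top_21.2.png
```

Request:
jog_arm(
  targets=[
    [3.5,-1,0,0,0,0],
    [7,-2,0,0,0,-2],
    [10.5,-3,0,0,0,-4],
    [14,-4,0,0,0,-6],
    [17.5,-5,0,0,0,-7],
    [21,-6,0,0,0,-7],
    [24,-6.4,0,0,0,-7],
    [26.6,-6.4,0,0,0,-7],
  ],
)

```text
time_s: 22.03
position: [0.5239, 0.3183, 0.1099]
tool_rot: [[-0.071, 0.997, -0.0], [0.997, 0.071, -0.0], [-0.0, -0.0, -1.0]]
ft_force: [0.5, -0.3, -0.2]
grip_width: 0.0553
gripper_force: 0.0
```

Request:
jog_arm(
  targets=[
    [0,0,1,0,0,0],
    [0,0,4,0,0,0],
    [0,0,7,0,0,0],
    [0,0,9,0,0,0],
    [0,0,9,0,0,0],
    [-1,0,9,0,0,0],
    [-1.8,0,9,0,0,0],
    [-2.3,0,9,0,0,0],
  ],
)

```text
time_s: 22.7
position: [0.5274, 0.2928, 0.0214]
tool_rot: [[-0.069, 0.998, 0.002], [0.998, 0.069, 0.001], [0.001, 0.003, -1.0]]
ft_force: [-0.3, 3.5, -2.7]
grip_width: 0.0555
gripper_force: 1.6
```

Request:
jog_arm(
  targets=[
    [-0.6,0,0,0,0,0],
    [-1.2,0,0,0,0,0],
    [-1.8,0,0,0,0,0],
    [-2.4,0,0,0,0,0],
    [-3,0,0,0,0,0],
    [-3.6,0,0,0,0,0],
    [-4.2,0,0,0,0,0],
    [-4.8,0,0,0,0,0],
  ],
)

```text
time_s: 23.37
position: [0.5306, 0.2462, 0.0211]
tool_rot: [[-0.071, 0.997, 0.003], [0.997, 0.071, 0.002], [0.001, 0.003, -1.0]]
ft_force: [-0.0, 6.6, 3.3]
grip_width: 0.0555
gripper_force: 3.1
```

Request:
jog_arm(
  targets=[
    [-0.6,0,0,0,0,0],
    [-1.2,0,0,0,0,0],
    [-1.8,0,0,0,0,0],
    [-2.4,0,0,0,0,0],
    [-3,0,0,0,0,0],
    [-3.6,0,0,0,0,0],
    [-4.2,0,0,0,0,0],
    [-4.8,0,0,0,0,0],
  ],
)

```text
time_s: 24.03
position: [0.5339, 0.1983, 0.0211]
tool_rot: [[-0.071, 0.997, 0.003], [0.997, 0.071, 0.001], [0.001, 0.003, -1.0]]
ft_force: [-1.1, 7.0, 3.6]
grip_width: 0.0555
gripper_force: 3.2
```

```bash
python3 t.py; ls -t pics|head -2
```

```text
top 0.95 [ 0.419 -0.178  0.068] [0.09  0.09  0.012] 1098
top 0.84 [ 0.673 -0.515  0.061] [0.093 0.094 0.011] 1212
top 0.76 [0.537 0.129 0.068] [0.091 0.053 0.22 ] 635
top 0.6 [ 0.56  -0.21   0.068] [0.091 0.091 0.011] 1087
side 0.96 [ 0.668 -0.517  0.061] [0.097 0.099 0.012] 594
side 0.82 [0.518 0.143 0.067] [0.064 0.04  0.012] 288
side 0.69 [ 0.416 -0.177  0.067] [0.095 0.096 0.011] 855
side 0.65 [ 0.535 -0.213  0.067] [0.045 0.086 0.013] 481
side 0.64 [ 0.573 -0.428  0.061] [0.096 0.095 0.012] 714
24.2333 [0.53337851 0.19771653 0.02021733] [-7.0490903e-02  9.9751230e-01 -4.9430018e-04] [ 8.43253485e+00  3.69813550e+01  8.69890012e+01 -3.70643378e-02
  5.59993946e+01  4.41106110e+00]
side_24.2.png
top_24.1.png
```

Steady. The TCP has about 0.131 m left before the tub is in front of the berth.

Request:
jog_arm(
  targets=[
    [-0.6,0,0,0,0,0],
    [-1.2,0,0,0,0,0],
    [-1.8,0,0,0,0,0],
    [-2.4,0,0,0,0,0],
    [-3,0,0,0,0,0],
    [-3.6,0,0,0,0,0],
    [-4.2,0,0,0,0,0],
    [-4.8,0,0,0,0,0],
  ],
)

```text
time_s: 24.9
position: [0.5366, 0.1505, 0.02]
tool_rot: [[-0.071, 0.997, 0.0], [0.997, 0.071, 0.001], [0.001, 0.0, -1.0]]
ft_force: [0.0, 5.8, 3.0]
grip_width: 0.0555
gripper_force: 2.8
```

Request:
jog_arm(
  targets=[
    [-0.6,0,0,0,0,0],
    [-1.2,0,0,0,0,0],
    [-1.8,0,0,0,0,0],
    [-2.4,0,0,0,0,0],
    [-3,0,0,0,0,0],
    [-3.6,0,0,0,0,0],
    [-4.2,0,0,0,0,0],
    [-4.8,0,0,0,0,0],
  ],
)

```text
time_s: 25.57
position: [0.5399, 0.1026, 0.02]
tool_rot: [[-0.071, 0.997, 0.0], [0.997, 0.071, 0.001], [0.001, 0.0, -1.0]]
ft_force: [-0.8, 5.4, 2.5]
grip_width: 0.0556
gripper_force: 2.9
```

Request:
jog_arm(
  targets=[
    [-0.6,0,0,0,0,0],
    [-1.2,0,0,0,0,0],
    [-1.8,0,0,0,0,0],
    [-2.3,0,0,0,0,0],
    [-2.7,0,0,0,0,0],
    [-3,0,0,0,0,0],
    [-3.3,0,0,0,0,0],
    [-3.5,0,0,0,0,0],
  ],
)

```text
time_s: 26.23
position: [0.5424, 0.0677, 0.02]
tool_rot: [[-0.071, 0.997, -0.0], [0.997, 0.071, 0.001], [0.001, 0.0, -1.0]]
ft_force: [-0.4, 6.0, 3.6]
grip_width: 0.0558
gripper_force: 3.0
```

Request:
jog_arm(
  targets=[
    [1,0,0,0,0,0],
    [2.5,0,0,0,0,0],
    [3.5,0,-3,0,0,0],
    [3.5,-2,-7,0,0,7],
    [3.5,-4,-9,0,0,14],
    [3.5,-6,-9,0,0,21],
    [1,-9,-9,0,0,28],
    [-2,-9,-9,0,0,35],
  ],
)

```text
time_s: 26.9
position: [0.4487, 0.0428, 0.1096]
tool_rot: [[0.516, 0.857, -0.005], [0.857, -0.516, 0.0], [-0.002, -0.004, -1.0]]
ft_force: [1.1, -0.0, -0.4]
grip_width: 0.0557
gripper_force: 0.0
```

```bash
python3 t.py; ls -t pics|head -2
```

```text
top 0.87 [ 0.56  -0.21   0.068] [0.089 0.09  0.011] 1071
top 0.83 [0.551 0.019 0.068] [0.089 0.088 0.155] 866
top 0.82 [ 0.673 -0.515  0.061] [0.093 0.094 0.011] 1242
top 0.78 [ 0.42  -0.178  0.068] [0.09  0.093 0.014] 1051
top 0.65 [ 0.576 -0.431  0.061] [0.092 0.093 0.011] 1180
side 0.94 [0.542 0.023 0.067] [0.136 0.097 0.174] 786
side 0.75 [ 0.415 -0.179  0.068] [0.293 0.403 0.521] 671
side 0.58 [ 0.475 -0.245  0.365] [0.483 0.636 0.617] 130
27.1 [0.4540932  0.04107008 0.10984347] [ 5.14229869e-01  8.57652388e-01 -1.53518718e-04] [-9.76092684e+00  2.06205579e+01  9.95718224e+01 -9.94987424e-03
  5.98097700e+01  2.11900694e+01]
side_27.1.png
top_26.9.png
```

Request:
jog_arm(
  targets=[
    [0,1,0,0,0,7],
    [-0.2,2,0,0,0,14],
    [-0.2,2.9,0,0,0,21],
    [-0.2,2.9,0,0,0,28],
    [-0.2,2.9,0,0,0,35],
    [-0.2,2.9,0,0,0,42],
    [-0.2,2.9,0,0,0,49],
    [-0.2,2.9,0,0,0,56],
  ],
)

```text
time_s: 27.77
position: [0.4781, 0.0257, 0.1095]
tool_rot: [[0.999, 0.05, -0.001], [0.05, -0.999, 0.0], [-0.001, -0.0, -1.0]]
ft_force: [-0.3, -0.1, 0.4]
grip_width: 0.0556
gripper_force: 0.0
```

Request:
jog_arm(
  targets=[
    [0,0,0,0,0,7],
    [0,0,0,0,0,8],
    [0,0,3,0,0,8],
    [0,0,6,0,0,8],
    [0,0,8,0,0,8],
    [0,0,9,0,0,8],
    [0,0,9,0,0,8],
  ],
)

```text
time_s: 28.35
position: [0.4769, 0.0254, 0.0177]
tool_rot: [[0.997, -0.082, -0.004], [-0.082, -0.997, 0.001], [-0.005, -0.0, -1.0]]
ft_force: [0.1, -0.6, -0.5]
grip_width: 0.0556
gripper_force: 0.0
```

```bash
python3 t.py|grep -E "0\.0[0-9]* +0.06|^[0-9]"; cp $(ls -t pics/top_*|head -1) pics/v1.png
```

```text
top 0.79 [0.561 0.017 0.068] [0.07  0.088 0.225] 606
side 0.86 [0.554 0.033 0.068] [0.098 0.099 0.063] 380
28.55 [0.47854595 0.02477715 0.02061449] [ 0.99643863 -0.08430643  0.00157543] [-1.12297262e+01  3.08460895e+01  1.01707050e+02 -1.09670861e-03
```

View pics/v1.png

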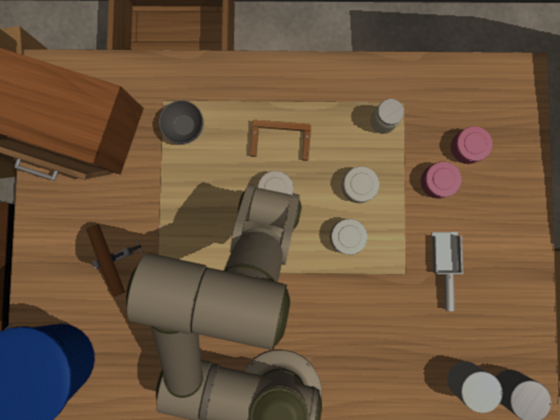

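The tub sits right in front of the berth, with its top at about (275,185). I'll push it in.

Request:
jog_arm(
  targets=[
    [0.8,0,0,0,0,0],
    [1.5,0,0,0,0,0],
    [2,0,0,0,0,0],
    [2.5,0,0,0,0,0],
    [3,0,0,0,0,0],
    [3.6,0,0,0,0,0],
    [4.2,0,0,0,0,0],
    [4.8,0,0,0,0,0],
  ],
)

```text
time_s: 29.22
position: [0.5251, 0.0207, 0.0199]
tool_rot: [[0.996, -0.086, -0.003], [-0.086, -0.996, 0.0], [-0.003, -0.0, -1.0]]
ft_force: [-8.2, 0.6, 5.8]
grip_width: 0.0558
gripper_force: 4.3
```

Request:
jog_arm(
  targets=[
    [0.6,0,0,0,0,0],
    [1.2,0,0,0,0,0],
    [1.8,0,0,0,0,0],
    [2.4,0,0,0,0,0],
    [3,0,0,0,0,0],
    [3.6,0,0,0,0,0],
    [4.2,0,0,0,0,0],
    [4.8,0,0,0,0,0],
  ],
)

```text
time_s: 29.88
position: [0.573, 0.0165, 0.0199]
tool_rot: [[0.996, -0.086, -0.003], [-0.086, -0.996, 0.0], [-0.003, -0.0, -1.0]]
ft_force: [-6.4, 1.1, 5.5]
grip_width: 0.055
gripper_force: 4.2
```

Request:
jog_arm(
  targets=[
    [0.4,0,0,0,0,0],
    [0.8,0,0,0,0,0],
    [1.2,0,0,0,0,0],
    [1.6,0,0,0,0,0],
    [2,0,0,0,0,0],
    [2.3,0,0,0,0,0],
    [2.6,0,0,0,0,0],
    [2.8,0,0,0,0,0],
  ],
)

```text
time_s: 30.55
position: [0.601, 0.0141, 0.0199]
tool_rot: [[0.996, -0.086, -0.002], [-0.086, -0.996, 0.0], [-0.003, -0.0, -1.0]]
ft_force: [-7.4, -0.1, 4.9]
grip_width: 0.0553
gripper_force: 4.2
```

```bash
python3 t.py; cp $(ls -t pics/top_*|head -1) pics/v2.png
```

```text
top 0.93 [ 0.673 -0.516  0.061] [0.093 0.094 0.012] 1188
top 0.82 [ 0.56  -0.211  0.068] [0.091 0.091 0.015] 1045
top 0.67 [ 0.576 -0.43   0.062] [0.092 0.093 0.013] 1152
top 0.61 [ 0.42  -0.178  0.068] [0.09  0.093 0.011] 1049
top 0.52 [0.667 0.004 0.177] [0.057 0.038 0.232] 54
top 0.3 [0.349 0.47  0.048] [0.189 0.116 0.012] 1318
side 0.92 [ 0.574 -0.428  0.062] [0.095 0.094 0.015] 683
side 0.9 [ 0.557 -0.209  0.067] [0.096 0.092 0.016] 810
side 0.78 [0.645 0.027 0.066] [0.097 0.061 0.01 ] 284
side 0.77 [ 0.669 -0.514  0.062] [0.094 0.095 0.015] 497
side 0.66 [ 0.415 -0.177  0.067] [0.09  0.096 0.015] 797
30.75 [0.60130937 0.01401947 0.0199209 ] [ 0.99630446 -0.08588604 -0.00100174] [-9.93055025e+00  3.94170965e+01  8.12712747e+01  2.02659299e-03
  5.93693968e+01  8.49953997e+01]
```

View pics/v2.png

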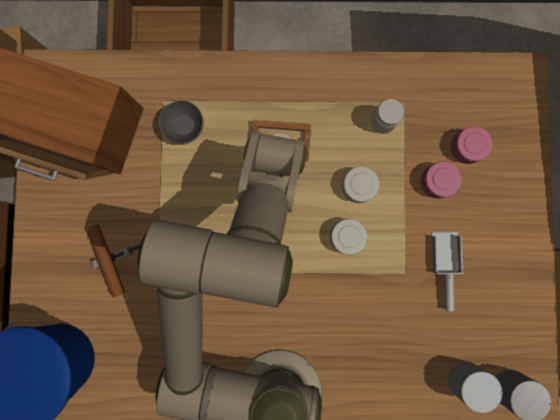

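The tub is in the berth mouth, mostly hidden under the gripper at (275,140). I'll creep forward until it touches the back rail.

Request:
jog_arm(
  targets=[
    [0.2,0,0,0,0,0],
    [0.4,0,0,0,0,0],
    [0.6,0,0,0,0,0],
    [0.8,0,0,0,0,0],
    [1,0,0,0,0,0],
    [1.1,0,0,0,0,0],
  ],
)

```text
time_s: 31.25
position: [0.612, 0.0131, 0.0199]
tool_rot: [[0.996, -0.086, -0.002], [-0.086, -0.996, 0.0], [-0.002, -0.0, -1.0]]
ft_force: [-7.2, 0.4, 5.3]
grip_width: 0.0554
gripper_force: 4.3
```

Request:
jog_arm(
  targets=[
    [0.1,0,0,0,0,0],
    [0.2,0,0,0,0,0],
    [0.3,0,0,0,0,0],
  ],
)

```text
time_s: 31.5
position: [0.6148, 0.0128, 0.0199]
tool_rot: [[0.996, -0.086, -0.002], [-0.086, -0.996, 0.0], [-0.002, -0.0, -1.0]]
ft_force: [-6.6, 0.6, 5.5]
grip_width: 0.0558
gripper_force: 4.2
```

Request:
jog_arm(
  targets=[
    [0.1,0,0,0,0,0],
    [0.2,0,0,0,0,0],
  ],
)

```text
time_s: 31.67
position: [0.6169, 0.0126, 0.02]
tool_rot: [[0.996, -0.086, -0.002], [-0.086, -0.996, 0.0], [-0.002, -0.0, -1.0]]
ft_force: [-6.5, 0.2, 5.8]
grip_width: 0.0557
gripper_force: 4.2
```

Request:
jog_arm(
  targets=[
    [0.1,0,0,0,0,0],
    [0.2,0,0,0,0,0],
  ],
)

```text
time_s: 31.83
position: [0.6188, 0.0124, 0.0199]
tool_rot: [[0.996, -0.086, -0.002], [-0.086, -0.996, 0.0], [-0.002, -0.0, -1.0]]
ft_force: [-7.4, -0.0, 4.5]
grip_width: 0.0554
gripper_force: 4.2
```

Request:
jog_arm(
  targets=[
    [0.1,0,0,0,0,0],
    [0.2,0,0,0,0,0],
  ],
)

```text
time_s: 32.0
position: [0.6208, 0.0123, 0.0199]
tool_rot: [[0.996, -0.086, -0.002], [-0.086, -0.996, 0.0], [-0.002, -0.0, -1.0]]
ft_force: [-7.4, 1.3, 5.3]
grip_width: 0.0551
gripper_force: 4.2
```

```bash
python3 - <<'E'
from h import *
im=env.get_image("side");P=cloud(im)
for r in env.regions_of("side","tub_a"):
    q=P[r["pixels"]&(im["depth"]>0)]
    q=q[(q[:,2]>.061)&(q[:,2]<.072)]
    if len(q)>30 and q[:,1].mean()>-.1: print(len(q),q.min(0).round(4),q.max(0).round(4))
cv2.imwrite("pics/v3.png",cv2.resize(im["frame"][140:260,180:330,::-1],None,fx=5,fy=5))
E
```

```text
97 [ 0.6184 -0.001   0.061 ] [0.7109 0.058  0.071 ]
```

View pics/v3.png

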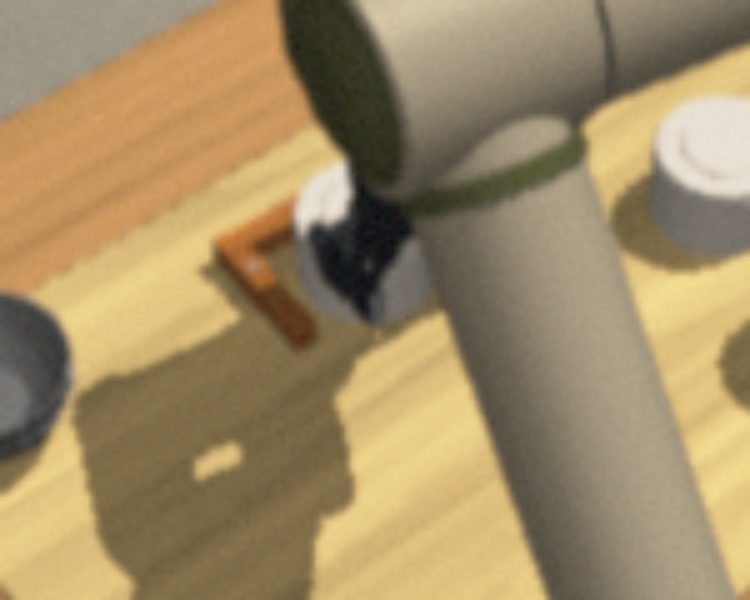

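The picture shows the tub at about (360,240) in the berth, within a few millimetres of the back rail. Two or three more small steps should bring it home.

Request:
jog_arm(
  targets=[
    [0.1,0,0,0,0,0],
    [0.2,0,0,0,0,0],
  ],
)

```text
time_s: 32.27
position: [0.6215, 0.0123, 0.0199]
tool_rot: [[0.996, -0.086, -0.005], [-0.086, -0.996, 0.0], [-0.005, -0.0, -1.0]]
ft_force: [-17.2, 0.9, 11.6]
grip_width: 0.0559
gripper_force: 8.7
```

Request:
jog_arm(
  targets=[
    [0.1,0,0,0,0,0],
    [0.2,0,0,0,0,0],
  ],
)

```text
time_s: 32.43
position: [0.6216, 0.0123, 0.0199]
tool_rot: [[0.996, -0.086, -0.01], [-0.086, -0.996, 0.001], [-0.01, 0.0, -1.0]]
ft_force: [-25.4, 0.8, 17.6]
grip_width: 0.0554
gripper_force: 13.2
```

It is home: the force jumped while the tub stopped moving. Now I'll back off straight and lift away.

Request:
jog_arm(
  targets=[
    [-0.4,0,0,0,0,0],
    [-1,0,0,0,0,0],
    [-3,0,0,0,0,0],
    [-6,0,0,0,0,0],
    [-8,0,-3,0,0,0],
    [-10,0,-7,0,0,0],
    [-13,0,-10,0,0,0],
    [-16,0,-12,0,0,0],
  ],
)

```text
time_s: 33.1
position: [0.4664, 0.0254, 0.142]
tool_rot: [[0.996, -0.086, 0.005], [-0.086, -0.996, -0.001], [0.005, 0.0, -1.0]]
ft_force: [1.0, -0.1, 0.5]
grip_width: 0.055
gripper_force: 0.0
```

Request:
jog_arm(
  targets=[
    [-2,0,-2,0,0,0],
    [-4,0,-4,0,0,0],
    [-4,0,-4,0,0,0],
    [-4,0,-4,0,0,0],
  ],
)

```text
time_s: 33.43
position: [0.4266, 0.029, 0.1807]
tool_rot: [[0.996, -0.086, 0.004], [-0.086, -0.996, -0.001], [0.004, 0.0, -1.0]]
ft_force: [-0.1, -0.5, -0.2]
grip_width: 0.0553
gripper_force: 0.0
```

```bash
python3 t.py; cp $(ls -t pics/top_*|head -1) pics/v4.png
```

```text
top 0.96 [0.669 0.008 0.068] [0.093 0.091 0.013] 1010
top 0.92 [ 0.673 -0.516  0.061] [0.093 0.092 0.012] 1244
top 0.74 [ 0.56  -0.21   0.068] [0.089 0.093 0.013] 1013
top 0.74 [ 0.576 -0.43   0.061] [0.092 0.093 0.012] 1208
top 0.66 [ 0.419 -0.178  0.068] [0.09  0.093 0.012] 1044
top 0.18 [0.725 0.275 0.064] [0.117 0.119 0.015] 1559
side 0.75 [ 0.665 -0.512  0.061] [0.095 0.121 0.012] 545
side 0.62 [0.666 0.009 0.067] [0.094 0.093 0.012] 816
side 0.57 [ 0.253 -0.014  0.335] [0.287 0.409 0.57 ] 94
33.6333 [0.42666379 0.02891739 0.17878913] [ 0.99626983 -0.08627984 -0.0014851 ] [-1.20715881e+01  1.26824270e+01  9.75198301e+01  1.82528993e-03
  6.98837089e+01  8.28774221e+01]
```

View pics/v4.png

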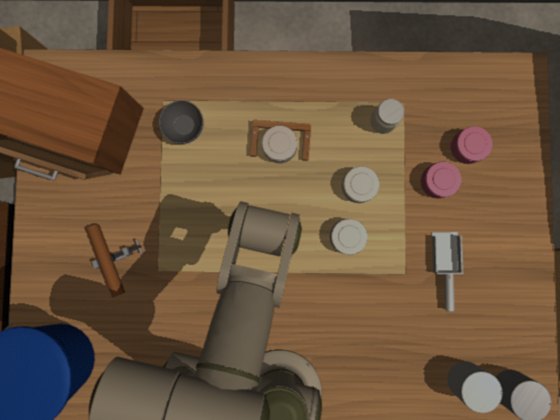

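The full tub sits at (280,144) against the back rail, at (0.669, 0.008), which matches the fitted home point. The empties at (361,184) and (349,236) are each about 20 mm from where they started, and the bystanders haven't moved. I'm handing in.

```bash
python3 -c "
from rig import env
print(env.close_job())"
```

```text
the job is handed in; nothing more can be done
None
```

The full tub, found by feel on the robot's left, is home against the berth's back rail; both empties stand about 2 cm from where they began, one after being pushed away by mistake and slid back, and the job is handed in with no verdict shown.

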